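# Refit a hob's tap bezel and D-shaft knob and hold it pressed for the spark test

## Robot

A 6-joint arm with a two-finger parallel gripper is mounted at the origin on the work surface. World frame = base frame: x ahead of the robot, y to its left, z up, the work surface at z = 0. Lengths are in m, angles in rad, forces in N, time in s.
With the tool pointing down it reaches from about 0.35 to 0.85 m from the base axis. Payload 8.1 kg.
Tool frame: the origin (TCP) lies midway between the tips of the shut fingers; the grasp point (between the pads) lies 19 mm behind it; z points along the fingers, y is the line along which they close (so a half turn about z gives the same grasp; the last joint's range is limited). The gripper opens to 93 mm and grips with 3 to 60 N. Pads are 15 mm wide; open, the fingers measure 128 mm over their backs; the gripper's body (75 mm by 188 mm) begins 65 mm behind the grasp point.
Start: joints at [-0.085, 0.13, 1.488, -0, 1.523, -0.085], TCP at [0.6, 0, 0.219] pointing down, gripper open.
Joint ranges: [-2.96, 2.96], [-0.89, 2.26], [0.02, 2.5], [-1.34, 4.48], [0, 2.73], [-2.66, 2.66]. Speed limits (rad/s): [2.39, 2.39, 2.79, 3.14, 3.14, 3.14].

## Interface

Orientations are given as a rotation vector (axis times angle).
In Python, from plant import read_state, read_camera, camera_model, close_job gives the robot as it stands. The module is installed in compiled form; this text tells all that it offers.
- The arm moves only by the tool carry_out, never from a script. Its argument "moves" is a list of rows, each an object of numbers: "jaw": the finger opening in m, from 0 to 0.093; "dx", "dy", "dz": the shift along the tool's x, y, z in m; "yaw": the turn about the tool's z in rad. In form: [{"jaw": .., "dx": .., "dy": .., "dz": .., "yaw": ..}, ...]. A call has 1 to 8 rows; each row shifts and turns the commanded pose from where the row before left it, along the tool's axes as they then stand; what a row does not reach is not made up. A row lasts 1/8 s, in which the tool goes at most 62.5 mm and 10.7 degrees, less where a joint would pass 70% of its speed; a pose out of reach is approached as far as the arm can. A call is refused whole if a number of a shift passes 0.0625 or a number of a turn 0.188, either way. A call with a gripper value outside its range is refused whole. The fingers move at their own pace and stop on an object; "grip_force" is the grip in N (left out, the last holds). Time passes only in rows, so rows that do not move let the fingers close. It gives the time, the measured TCP pose, the force, the opening and the grip force at its end, in the units of the state.
- read_state(): the state, without advancing time (a new reading comes with each control period).
- read_camera(name): name is "scene" or "side" or "wrist"; returns the picture (384x512x3 uint8, red, green, blue); there is no depth.
- camera_model(name): a dict with "camera_matrix" (3x3 intrinsics, pixels), "view" (4x4, takes a point from world to camera coordinates). Camera axes: x right, y up, looking along -z (the intrinsics and any distortion apply to the point x, -y, -z); pixel columns grow to the right and rows downward; lengths in m; the calibration is good to about 2 mm. A picture is of the moment at which its call begins: read the wrist's pose just before it. camera_model takes no time and is no camera call; for the wrist camera it gives the pose at the moment of the call.
- close_job(): hands the job in; it is judged then, once.
The state is a dict: "t": time; "q": joint angles; "dq": joint speeds; "joint_torque": joint torques, N m; "tool_pos": TCP position; "orientation": TCP orientation; "force": force on the tool from outside, world axes, zero at the start; "wrist_torque": the same for the moment, N m; "opening": finger opening in m; "gripper_force": force on a finger pad.
Only numpy, scipy, OpenCV 4.12 (cv2) and the standard library are available. Lean on these libraries where they do the work, as an engineer would, in place of code of your own. Each camera call takes 0.05 s, during which the arm holds its last target. There are 200 camera calls.

## Task

The gas is shut off at the wall and the hob has been cleaned: refit its bare tap by seating the bezel ring in the recess around the stem with its flange up, then turn the hob's pointer knob to match the flat of the stem and push it home. For the spark test, press the knob fully in without turning the tap on, and finish while still holding it pressed in. Leave the knob that is fitted and all the other things on the counter as they are.

Things in the scene. Friction and masses are not known exactly. Their poses are not given: they have to be found in the camera images.
- hob: fixed two-burner gas hob, stainless, 500 mm deep (x) by 290 wide (y). Origin: centre of its underside on the counter; +x away from the robot, +y left. Flat top 55 mm above the counter. Two taps in the near strip, 190 mm nearer than the centre: the left (y +60 mm) is bare, the right (y -60 mm) has bezel and knob. Black pan supports start 82 mm beyond the taps, 40 mm above the top.
- seat (a point): centre of the round recess for the bezel around the bare left tap, at the level of the hob's top (55 mm above the counter). The recess is 47 mm across and 8 mm deep, upright. Axes as the hob's.
- stem_top (a point): top centre of the bare tap's upright steel D-stem in the middle of the recess; 32 mm above the hob's top when not pressed. Stem: 10 mm diameter, one flat 2 mm from the axis along its whole length, 1.5 mm chamfer on top. x axis: outward normal of the flat (the side it faces), z up. At off the flat faces the short black off mark on the hob's top, along the hob's +x.
- tap_stem (a joint): how far the stem is pressed down against its return spring, m: 0 up, 0.004 fully in (hard stop). It starts to move at about 5 N and takes about 9 N at the stop; it springs back up when let go. Fully in works the igniter switch.
- tap_turn (a joint): turn of the bare tap, rad: 0 off (a hard stop), growing anticlockwise seen from above up to 2.6; about 0.1 N m of friction.
- right_knob (a joint): turn of the fitted right knob, rad: 0 off, growing anticlockwise from above; it does not press in here.
- right_knob_top (a point): top centre of the fitted right-hand knob, 102 mm above the counter; it has the same shape as the loose knob.
- knob: hob knob: upright black cylinder, 42 mm diameter, 30 mm high, 50 to 100 g; on top a metal pointer rib, 3 mm high, from centre to rim. Stands on its underside. Origin: centre of the underside; z up, x to the pointer. D bore below: 11.6 mm wide, 15 mm deep, flat 2.8 mm from the axis on the pointer's side, so the pointer goes to the side the stem's flat faces (play 0.15 rad).
- knob_tip (a point): outer end of the loose knob's pointer rib, 18 mm from its axis, 33 mm above its underside. Home on the unpressed stem, the knob's underside is 15 mm below the stem's top: 17 mm above the hob's top, 6 mm above the bezel.
- bezel: bezel ring of the bare tap, aluminium: flange 54 mm diameter, 11 mm high, top edge bevelled (2.5 mm), above a spigot 45 mm diameter, 5 mm deep with tapered foot; 24 mm through hole; 40 to 85 g. Lies on its spigot, flange up. Origin: centre of the spigot's underside; z from spigot to flange. Seated, the flange rests on the hob's top, origin 5 mm below it.
- timer_knob: bystander: the oven timer's knob, black, a 51 mm flange narrowing to a 32 mm grip, 24 mm high, no pointer; does not belong to the hob. Origin: centre of its underside.
- cutter: bystander: round steel pastry cutter, a thin-walled open ring 60 mm in diameter and 35 mm high. Origin: centre of its underside.
- nozzle: bystander: steel piping nozzle, a cone 27 mm across and 45 mm high. Origin: centre of its foot.
- tag: bystander: blank price tag, 56 mm wide, on a wooden foot, 46 mm high. Origin: centre of its underside.
- sugar: bystander: glass sugar shaker, 56 mm in diameter, 110 mm high. Origin: centre of its underside.
- measure: bystander: small steel measuring cup, 50 mm in diameter, 40 mm high. Origin: centre of its underside.
Things that resemble listed ones, but are neither listed nor needed, are in the scene too. Of the things like the bezel, leave any that is red; of the rest the smaller one is meant.

How it is judged:
By the outcome, as a careful person would: the job done as asked, in the order asked, and still so for the second after the job is handed in, while the arm keeps its last pose, push and grip.
It also fails if it takes over 64 s, if anything falls off the work surface, if the arm or the gripper's body presses on something with over 40 N, if the wrist force passes 120 N, or if a joint passes its speed limit or range.

## Working session

There is one attempt and no reset: what is moved stays moved. The work goes in short steps, Python scripts to look and compute and a tool call to move; the robot and the scene stay as the last step left them, time stands still between calls to the robot, and variables do not carry over. Pictures are saved under pics/ and viewed, at most 10 in all, crops included, and the job is handed in when it is done.

Besides the shell and the picture viewer there is one more tool, called after "Emit:" in YAML: its name, and indented under it one key for each argument. carry_out: Moves the arm, as the interface text tells. Its arguments: {"type":"object","properties":{"moves":{"type":"array","items":{"type":"object","properties":{"jaw":{"type":"number"},"dx":{"type":"number"},"dy":{"type":"number"},"dz":{"type":"number"},"yaw":{"type":"number"}}}},"grip_force":{"type":"number"}},"required":["moves"]}

```bash
mkdir -p pics
cat > h.py <<'E'
import numpy as np, cv2
from plant import *
def grab(n,f):
    m=camera_model(n); im=read_camera(n); cv2.imwrite('pics/'+f+'.png',cv2.cvtColor(im,cv2.COLOR_RGB2BGR)); np.savez('pics/'+f+'.npz',K=m['camera_matrix'],V=m['view']); return im
def load(f):
    d=np.load('pics/'+f+'.npz'); return np.array(d['K']),np.array(d['V'])
def proj(f,p):
    K,V=load(f); c=V[:3,:3]@np.array(p,float)+V[:3,3]; q=K@np.array([c[0],-c[1],-c[2]]); return q[:2]/q[2]
def ray(f,uv):
    K,V=load(f); d=np.linalg.inv(K)@np.array([uv[0],uv[1],1.]); d=np.array([d[0],-d[1],-d[2]])
    return -V[:3,:3].T@V[:3,3], V[:3,:3].T@d
def atz(f,uv,z):
    o,d=ray(f,uv); return o+d*(z-o[2])/d[2]
def tri(obs):
    A=np.zeros((3,3));b=np.zeros(3)
    for f,uv in obs:
        o,d=ray(f,uv); d=d/np.linalg.norm(d); P=np.eye(3)-np.outer(d,d); A+=P;b+=P@o
    x=np.linalg.solve(A,b); return x,[np.round(proj(f,x)-uv,1) for f,uv in obs]
E
python3 - <<'E'
from h import *
ims=[grab(n,n+'0') for n in('scene','side','wrist')]
for n in('scene','side','wrist'):
    m=camera_model(n); print(n,{k:(np.round(v,3).tolist() if hasattr(v,'shape') else v) for k,v in m.items()})
a=np.hstack(ims[:2]); 
s=read_state(); print(s['t'],s['tool_pos'],s['orientation'],s['opening'])
E
```

```text
scene {'camera_matrix': [[447.684, 0.0, 254.49], [0.0, 447.684, 188.552], [0.0, 0.0, 1.0]], 'view': [[0.306, 0.952, -0.014, -0.157], [-0.768, 0.256, 0.587, 0.382], [0.562, -0.169, 0.809, -1.729], [0.0, 0.0, 0.0, 1.0]]}
side {'camera_matrix': [[410.441, 0.0, 254.938], [0.0, 410.441, 191.463], [0.0, 0.0, 1.0]], 'view': [[-0.998, -0.062, -0.012, 0.567], [0.028, -0.606, 0.795, -0.102], [-0.057, 0.793, 0.606, -1.211], [0.0, 0.0, 0.0, 1.0]]}
wrist {'camera_matrix': [[338.626, 0.0, 255.355], [0.0, 338.626, 189.737], [0.0, 0.0, 1.0]], 'view': [[1.0, -0.0, -0.001, -0.599], [0.0, 0.965, -0.262, 0.03], [0.001, 0.262, 0.965, -0.39], [0.0, 0.0, 0.0, 1.0]]}
0.15 [5.99569396e-01 7.76027532e-05 2.17841276e-01] [-2.22065411e+00 -2.22073363e+00  1.43724788e-03] 0.0928270450259146
```

View pics/scene0.png

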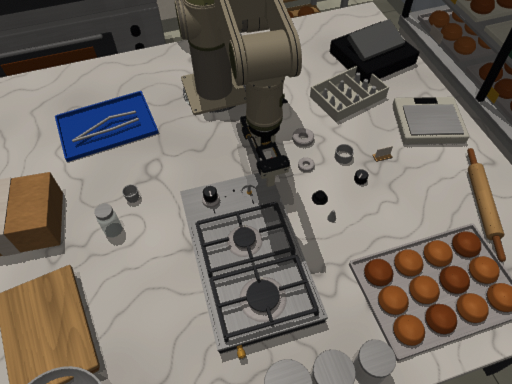

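View pics/side0.png

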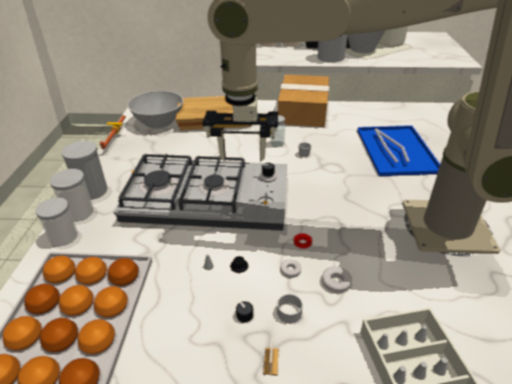

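View pics/wrist0.png

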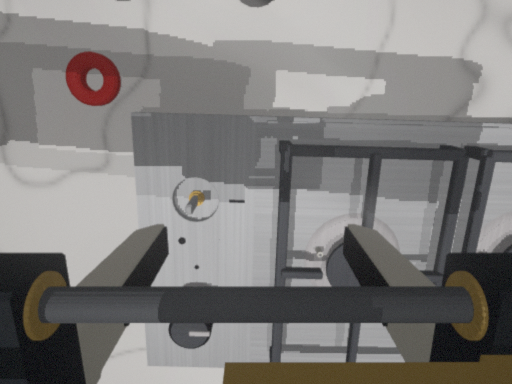

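The small plain ring is at scene (307,164) / side (290,268). The larger ring is at scene (304,137) / side (336,280), and the red one at side (302,240). The pointer knob is at scene (361,177) / side (244,312), and the timer knob at scene (320,198) / side (239,264). In the wrist picture the bare tap is at (196,199), with the off mark to its right at (237,201).

Run:
```python
from h import *
for n,a,b in [('bezel',(307,164),(290,268)),('big',(304,137),(336,280)),('knob',(361,177),(244,312)),('timer',(320,198),(239,264)),('rknob',(210,190),(267,168)),('cutter',(344,154),(290,308)),('nozzle',(332,215),(208,262)),('tag',(383,154),(272,361))]:
    x,e=tri([('scene0',a),('side0',b)]); print(n,x.round(3),e)
print(atz('wrist0',(196,199),.055),atz('wrist0',(237,201),.055),atz('wrist0',(190,330),.1), atz('wrist0',(93,79),.01))
```

```text
bezel [0.464 0.199 0.011] [array([-0.2, -0.2]), array([-0.3,  0.2])]
big [0.349 0.233 0.011] [array([-0.2, -0.2]), array([-0.3,  0.3])]
knob [0.573 0.343 0.014] [array([-0.2, -0.2]), array([-0.3,  0.2])]
timer [0.601 0.187 0.005] [array([-0.6, -0.6]), array([-0.8,  0.5])]
rknob [ 0.534 -0.142  0.098] [array([0.8, 1. ]), array([ 0.9, -0.8])]
cutter [0.467 0.33  0.017] [array([-0.5, -0.5]), array([-0.8,  0.6])]
nozzle [0.68  0.194 0.018] [array([-0.1, -0.1]), array([-0.1,  0.1])]
tag [0.504 0.459 0.008] [array([-0.2, -0.2]), array([-0.3,  0.2])]
[ 0.53897824 -0.02590398  0.055     ] [ 0.58051663 -0.02802151  0.055     ] [ 0.53520377 -0.14620531  0.1       ] [0.4285071  0.09219687 0.01      ]
```

Emit:
carry_out:
  moves:
    - {"dx": 0.035,"dy": -0.034,"dz": 0.017}
    - {"dx": 0.035,"dy": -0.034,"dz": 0.017}
    - {"dx": 0.035,"dy": -0.034,"dz": 0.017}
    - {"dx": 0.035,"dy": -0.034,"dz": 0.017}
    - {"dx": 0}
    - {"dx": 0}

```text
invalid input at $.moves[0]: expected keys jaw, dx, dy, dz, yaw
```

Run:
```python
from h import *
s=read_state(); print(s['t'],s['tool_pos'],s['force'])
grab('wrist','w1'); K,V=load('w1')
print(proj('w1',(.464,.199,.016)),proj('w1',s['tool_pos']))
a=load('w1')
```

```text
0.15 [5.99569396e-01 7.76027532e-05 2.17841276e-01] [-0.13923767 -0.10792692  0.05801302]
[113.13778372 -39.32346931] [255.65455794 240.66496913]
```

View pics/w1.png

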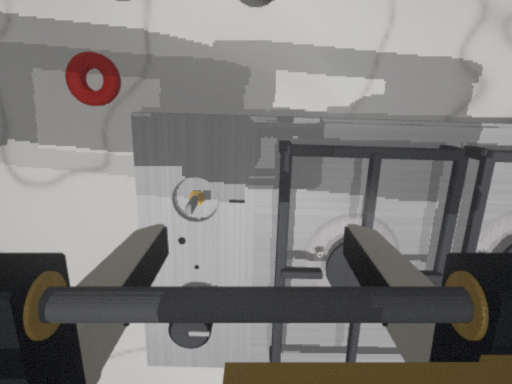

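The move was refused because every row needs all five keys, so this picture is unchanged: tap at (196,199), red ring at (93,79). I'll resend it in full.

Emit:
carry_out:
  moves:
    - {"jaw": 0.093,"dx": 0.035,"dy": -0.034,"dz": 0.017,"yaw": 0}
    - {"jaw": 0.093,"dx": 0.035,"dy": -0.034,"dz": 0.017,"yaw": 0}
    - {"jaw": 0.093,"dx": 0.035,"dy": -0.034,"dz": 0.017,"yaw": 0}
    - {"jaw": 0.093,"dx": 0.035,"dy": -0.034,"dz": 0.017,"yaw": 0}
    - {"jaw": 0.093,"dx": 0,"dy": 0,"dz": 0,"yaw": 0}
    - {"jaw": 0.093,"dx": 0,"dy": 0,"dz": 0,"yaw": 0}

```text
t: 0.95
tool_pos: [0.4646, 0.1399, 0.1511]
orientation: [2.22, 2.222, 0.001]
force: [1.4, -0.5, -0.3]
opening: 0.0927
gripper_force: 0.0
```

Run:
```python
from h import *
s=read_state(); print(s['t'],s['tool_pos'],s['force'])
im=grab('wrist','w2')
print(proj('w2',(.464,.199,.016)),proj('w2',s['tool_pos']))
```

```text
0.95 [0.4645852  0.13988547 0.15112849] [ 1.37809822 -0.48332318 -0.31142896]
[254.63464218 114.33138539] [255.64598764 240.67043112]
```

View pics/w2.png

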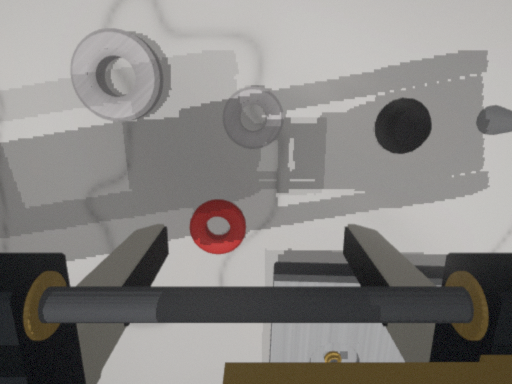

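The wrist view shows the small plain ring centred near (254,117), with the red one at (218,227), the big ring at (120,75) and the timer knob at (403,125). I'll fit its position using projected 3D circles.

```bash
cat >> h.py <<'E'
def fitc(f,c0,circs,rng=.008,step=.0005):
    """circs: (radius,z). maximise mean |gradient along the outward normal| on the projected circles"""
    g=cv2.GaussianBlur(cv2.imread('pics/'+f+'.png').max(2).astype(np.float32),(0,0),0.8)
    K,V=load(f); th=np.linspace(0,2*np.pi,180,endpoint=False); best=[]
    def P(X):
        c=X@V[:3,:3].T+V[:3,3]; q=np.c_[c[:,0],-c[:,1],-c[:,2]]@K.T; return (q[:,:2]/q[:,2:]).astype(np.float32)
    def samp(p): return cv2.remap(g,p[:,:1].copy(),p[:,1:].copy(),cv2.INTER_LINEAR)[:,0]
    o=np.arange(-rng,rng+1e-9,step); S=np.zeros((len(o),len(o)))
    for i,a in enumerate(o):
        for j,b in enumerate(o):
            for r,z in circs:
                R=lambda rr:P(np.c_[c0[0]+a+rr*np.cos(th),c0[1]+b+rr*np.sin(th),np.full(180,z)])
                S[i,j]+=np.mean(np.minimum(np.abs(samp(R(r+.0008))-samp(R(r-.0008))),40))
    i,j=np.unravel_index(S.argmax(),S.shape)
    return np.round([c0[0]+o[i],c0[1]+o[j],S.max(),np.median(S)],4)
E
python3 - <<'E'
from h import *
for c in ([(.027,.0135),(.012,.016)],[(.027,.0135)],[(.012,.016)],[(.0245,.016)],[(.027,.0135),(.012,.016),(.0245,.016)]): print(fitc('w2',(.464,.198),c))
im=cv2.imread('pics/w2.png')[60:180,60:330]; cv2.imwrite('pics/w2c.png',cv2.resize(im,None,fx=2.9,fy=2.9,interpolation=cv2.INTER_CUBIC))
E
```

```text
[ 0.463   0.1965 17.8391  8.2819]
[ 0.4625  0.196  12.3875  4.6562]
[ 0.4655  0.205  10.0929  3.3466]
[0.463  0.1995 9.8336 5.1935]
[ 0.4625  0.196  24.9444 13.026 ]
```

View pics/w2c.png

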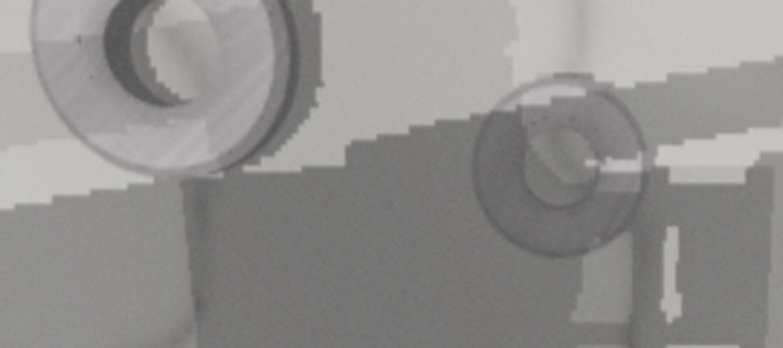

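The crop shows the small ring's outer edge spanning x 473–647 and y 75–257, which puts the full-image centre at about (253.1,117.2). This agrees with the outer-circle fit. I'll check it and then grasp.

Run:
```python
from h import *
for z in(.01,.0135,.016): print(atz('w2',(253.1,117.2),z),atz('w2',(253.8,117.7),z))
print([proj('w2',(.463+a,.1965+b,.0135)) for a,b in((-.027,0),(.027,0),(0,.027),(0,-.027))])
s=read_state(); print(s['tool_pos'])
```

```text
[0.46263386 0.19622977 0.01      ] [0.46325534 0.19579486 0.01      ]
[0.46265089 0.19642132 0.0135    ] [0.46326529 0.19599137 0.0135    ]
[0.46266306 0.19655814 0.016     ] [0.4632724  0.19613173 0.016     ]
[array([222.74561566, 117.09799707]), array([284.23984822, 117.11929287]), array([253.46554159,  84.94215403]), array([253.52785547, 147.77704157])]
[0.4651176  0.1395535  0.15143505]
```

Emit:
carry_out:
  moves:
    - {"jaw": 0.093,"dx": 0.056,"dy": -0.001,"dz": 0,"yaw": 0}
    - {"jaw": 0.093,"dx": 0,"dy": 0,"dz": 0.05,"yaw": 0}
    - {"jaw": 0.093,"dx": 0,"dy": 0,"dz": 0.05,"yaw": 0}
    - {"jaw": 0.093,"dx": 0,"dy": 0,"dz": 0.03,"yaw": 0}
    - {"jaw": 0.093,"dx": 0,"dy": 0,"dz": 0.014,"yaw": 0}
    - {"jaw": 0.093,"dx": 0,"dy": 0,"dz": 0,"yaw": 0}
    - {"jaw": 0.04,"dx": 0,"dy": 0,"dz": 0,"yaw": 0}
    - {"jaw": 0.04,"dx": 0,"dy": 0,"dz": 0,"yaw": 0}
  grip_force: 20

```text
t: 2.0
tool_pos: [0.4645, 0.1964, 0.0083]
orientation: [2.221, 2.22, 0.004]
force: [0.1, 0.1, 0.6]
opening: 0.0776
gripper_force: 0.0
```

Emit:
carry_out:
  moves:
    - {"jaw": 0.04,"dx": 0,"dy": 0,"dz": 0,"yaw": 0}
    - {"jaw": 0.04,"dx": 0,"dy": 0,"dz": 0,"yaw": 0}
    - {"jaw": 0.04,"dx": 0,"dy": 0,"dz": 0,"yaw": 0}
    - {"jaw": 0.04,"dx": 0,"dy": 0,"dz": 0,"yaw": 0}

```text
t: 2.5
tool_pos: [0.4631, 0.1961, 0.0069]
orientation: [2.221, 2.221, 0.0]
force: [-1.1, -0.4, 2.7]
opening: 0.052
gripper_force: 20.0
```

Emit:
carry_out:
  moves:
    - {"jaw": 0.04,"dx": 0,"dy": 0,"dz": -0.01,"yaw": 0}
    - {"jaw": 0.04,"dx": 0,"dy": 0,"dz": 0,"yaw": 0}
    - {"jaw": 0.04,"dx": 0,"dy": 0,"dz": 0,"yaw": 0}

```text
t: 2.88
tool_pos: [0.4631, 0.196, 0.0167]
orientation: [2.221, 2.221, 0.0]
force: [-0.6, -0.7, -0.7]
opening: 0.0519
gripper_force: 20.0
```

Emit:
carry_out:
  moves:
    - {"jaw": 0.04,"dx": 0,"dy": 0,"dz": -0.04,"yaw": 0}
    - {"jaw": 0.04,"dx": 0,"dy": 0,"dz": -0.055,"yaw": 0}
    - {"jaw": 0.04,"dx": 0,"dy": 0,"dz": -0.055,"yaw": 0}
    - {"jaw": 0.04,"dx": -0.02,"dy": 0.007,"dz": -0.023,"yaw": 0}
    - {"jaw": 0.04,"dx": -0.04,"dy": 0.01,"dz": 0,"yaw": 0}
    - {"jaw": 0.04,"dx": -0.05,"dy": 0.015,"dz": 0,"yaw": 0}
    - {"jaw": 0.04,"dx": -0.05,"dy": 0.015,"dz": 0,"yaw": 0}
    - {"jaw": 0.04,"dx": -0.05,"dy": 0.015,"dz": 0,"yaw": 0}

```text
t: 3.88
tool_pos: [0.5251, -0.0155, 0.1894]
orientation: [-2.221, -2.222, -0.0]
force: [0.8, 0.4, -0.3]
opening: 0.0521
gripper_force: 20.0
```

Emit:
carry_out:
  moves:
    - {"jaw": 0.04,"dx": -0.04,"dy": 0.01,"dz": 0,"yaw": 0}
    - {"jaw": 0.04,"dx": -0.028,"dy": 0.005,"dz": 0,"yaw": 0}
    - {"jaw": 0.04,"dx": 0,"dy": 0,"dz": 0,"yaw": 0}
    - {"jaw": 0.04,"dx": 0,"dy": 0,"dz": 0,"yaw": 0}

```text
t: 4.38
tool_pos: [0.5397, -0.0814, 0.1893]
orientation: [-2.221, -2.22, 0.0]
force: [-0.5, -1.0, -0.8]
opening: 0.0521
gripper_force: 20.0
```

Run:
```python
from h import *
s=read_state(); print(s['t'],s['tool_pos'],s['force'],s['opening'])
im=cv2.cvtColor(grab('wrist','w3'),cv2.COLOR_RGB2BGR)
g=lambda c,r,:print(c,r,fitc('w3',(.539,-.026),[(r,.055)]))
[g(0,r) for r in(.0235,.022,.025)]
c=im[50:320,130:400]; cv2.imwrite('pics/w3c.png',cv2.resize(c,None,fx=2.2,fy=2.2,interpolation=cv2.INTER_CUBIC))
```

```text
4.375 [ 0.53970805 -0.08144846  0.18926428] [-0.45380175 -1.00770011 -0.79735287] 0.05208494139007442
0 0.0235 [ 0.5365 -0.0265  6.2043  2.4808]
0 0.022 [ 0.538  -0.026   6.8643  2.8299]
0 0.025 [ 0.5375 -0.027   5.9558  2.4168]
```

View pics/w3c.png

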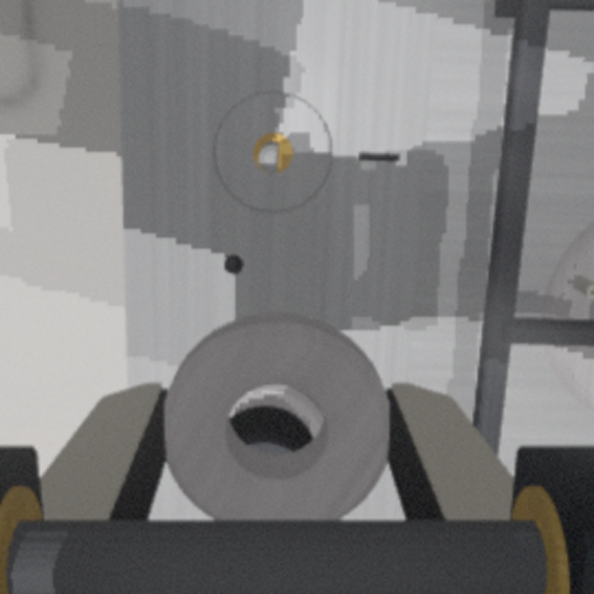

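The crop shows the recess circle centred at (273.5,151.5), which is full-image (254.3,118.9). The stem's flat faces right, toward the off mark at crop (379,157), so the tap is off. The held ring is level in the fingers.

Run:
```python
from h import *
p=np.array([254.0,118.6])
m=lambda x,y:(x/2.2+130-.27,y/2.2+50-.27)
print('seat',atz('w3',m(273.5,151.5),.055)); a=atz('w3',m(360,156.5),.055);b=atz('w3',m(399,157.5),.055);print('mark',a,b,np.arctan2(*(b-a)[1::-1]))
print('seat w0',atz('wrist0',(196,199),.055))
s=atz('w3',m(273.5,151.5),.055); print(np.arctan2((a-s)[1],(a-s)[0]))
# bezel centre in gripper (outer edge crop 166..389, flange top/bevel) 
for zz in(.189-.007+.0135,): print('ring',atz('w3',m(277.5,424),zz), [proj('w3',(.5397+dx,-.0814,zz)) for dx in(-.027,.027)])
im=cv2.imread('pics/w3.png'); hsv=cv2.cvtColor(im,cv2.COLOR_BGR2HSV)
```

```text
seat [ 0.53843401 -0.02581176  0.055     ]
mark [ 0.57267666 -0.02776858  0.055     ] [ 0.58813308 -0.02816484  0.055     ] -0.025631825688232374
seat w0 [ 0.53897824 -0.02590398  0.055     ]
-0.057083498336524985
ring [ 0.53982407 -0.07969347  0.1955    ] [array([202.89523448, 245.5588065 ]), array([308.35766607, 245.51749118])]
```

Emit:
carry_out:
  moves:
    - {"jaw": 0.04,"dx": 0.028,"dy": -0.0015,"dz": 0,"yaw": 0}
    - {"jaw": 0.04,"dx": 0.028,"dy": 0,"dz": 0,"yaw": 0}
    - {"jaw": 0.04,"dx": 0,"dy": 0,"dz": 0.04,"yaw": 0}
    - {"jaw": 0.04,"dx": 0,"dy": 0,"dz": 0.05,"yaw": 0}
    - {"jaw": 0.04,"dx": 0,"dy": 0,"dz": 0.034,"yaw": 0}
    - {"jaw": 0.04,"dx": 0,"dy": 0,"dz": 0,"yaw": 0}
    - {"jaw": 0.04,"dx": 0,"dy": 0,"dz": 0.002,"yaw": 0}
    - {"jaw": 0.04,"dx": 0,"dy": 0,"dz": 0,"yaw": 0}

```text
t: 5.42
tool_pos: [0.5394, -0.0257, 0.0651]
orientation: [2.22, 2.221, 0.002]
force: [-0.2, -0.5, -0.7]
opening: 0.052
gripper_force: 20.0
```

Emit:
carry_out:
  moves:
    - {"jaw": 0.04,"dx": 0,"dy": 0,"dz": 0.002,"yaw": 0}
    - {"jaw": 0.04,"dx": 0,"dy": 0,"dz": 0,"yaw": 0}
    - {"jaw": 0.04,"dx": 0,"dy": 0,"dz": 0,"yaw": 0}

```text
t: 5.8
tool_pos: [0.5386, -0.026, 0.0618]
orientation: [2.221, 2.221, 0.0]
force: [-1.4, 0.4, -0.4]
opening: 0.052
gripper_force: 20.0
```

Emit:
carry_out:
  moves:
    - {"jaw": 0.04,"dx": 0,"dy": 0,"dz": 0.002,"yaw": 0}
    - {"jaw": 0.04,"dx": 0,"dy": 0,"dz": 0,"yaw": 0}
    - {"jaw": 0.04,"dx": 0,"dy": 0,"dz": 0,"yaw": 0}

```text
t: 6.18
tool_pos: [0.5384, -0.026, 0.0595]
orientation: [-2.221, -2.221, 0.0]
force: [0.2, 0.2, -0.2]
opening: 0.0519
gripper_force: 20.0
```

Emit:
carry_out:
  moves:
    - {"jaw": 0.04,"dx": 0,"dy": 0,"dz": 0.0015,"yaw": 0}
    - {"jaw": 0.04,"dx": 0,"dy": 0,"dz": 0,"yaw": 0}
    - {"jaw": 0.04,"dx": 0,"dy": 0,"dz": 0,"yaw": 0}

```text
t: 6.55
tool_pos: [0.5385, -0.026, 0.0581]
orientation: [-2.221, -2.221, 0.0]
force: [-0.7, 0.2, -0.6]
opening: 0.0519
gripper_force: 20.0
```

Emit:
carry_out:
  moves:
    - {"jaw": 0.04,"dx": 0,"dy": 0,"dz": 0.0015,"yaw": 0}
    - {"jaw": 0.04,"dx": 0,"dy": 0,"dz": 0,"yaw": 0}
    - {"jaw": 0.04,"dx": 0,"dy": 0,"dz": 0,"yaw": 0}

```text
t: 6.92
tool_pos: [0.5387, -0.026, 0.0568]
orientation: [2.221, 2.221, 0.0]
force: [-1.1, 0.2, 2.8]
opening: 0.0521
gripper_force: 20.0
```

Emit:
carry_out:
  moves:
    - {"jaw": 0.065,"dx": 0,"dy": 0,"dz": 0,"yaw": 0}
    - {"jaw": 0.093,"dx": 0,"dy": 0,"dz": 0,"yaw": 0}
    - {"jaw": 0.093,"dx": 0,"dy": 0,"dz": 0,"yaw": 0}
    - {"jaw": 0.093,"dx": 0,"dy": 0,"dz": 0,"yaw": 0}
    - {"jaw": 0.093,"dx": 0,"dy": 0,"dz": -0.03,"yaw": 0}
    - {"jaw": 0.093,"dx": 0,"dy": 0,"dz": -0.05,"yaw": 0}
    - {"jaw": 0.093,"dx": 0,"dy": 0,"dz": -0.05,"yaw": 0}
    - {"jaw": 0.093,"dx": 0,"dy": 0,"dz": 0,"yaw": 0}

```text
t: 7.92
tool_pos: [0.5417, -0.0264, 0.1922]
orientation: [2.216, 2.216, 0.009]
force: [-0.6, 0.4, 0.2]
opening: 0.0934
gripper_force: 0.0
```

Run:
```python
from h import *
s=read_state(); print(s['t'],s['tool_pos'],s['opening'])
grab('wrist','w4')
for c in([(.027,.0635)],[(.027,.0635),(.012,.066),(.0245,.066)],[(.027,.0685)],[(.005,.087)]): print(c,fitc('w4',(.5385,-.026),c,.005))
print(proj('w4',(.5385,-.026,.066)))
im=cv2.imread('pics/w4.png')[110:290,170:350]; cv2.imwrite('pics/w4c.png',cv2.resize(im,None,fx=3.3,fy=3.3,interpolation=cv2.INTER_CUBIC))
```

```text
7.925 [ 0.54166608 -0.02641315  0.19220788] 0.09338376174020031
[(0.027, 0.0635)] [ 0.539  -0.0245  7.1551  4.6609]
[(0.027, 0.0635), (0.012, 0.066), (0.0245, 0.066)] [ 0.539  -0.0265 19.013  14.0885]
[(0.027, 0.0685)] [ 0.5395 -0.023   6.8104  4.0351]
[(0.005, 0.087)] [ 0.5435 -0.025   7.1741  4.2768]
[250.57030464 182.24018072]
```

View pics/w4c.png

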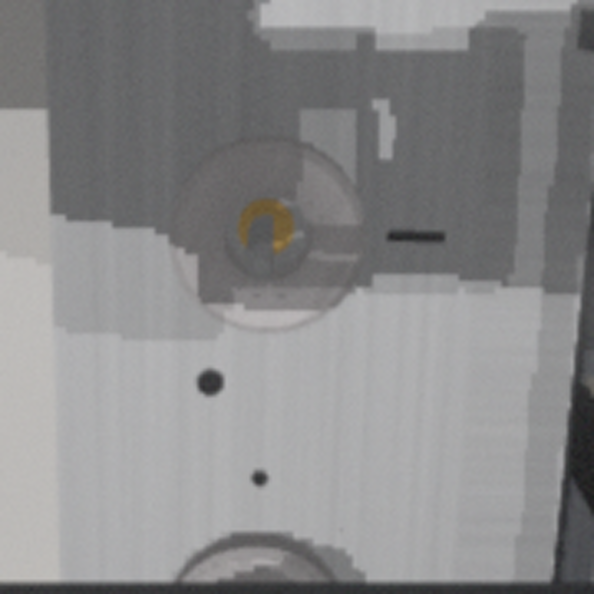

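The crop shows the ring seated flat around the stem, centred at crop (268,235) as predicted, with the off mark at (416,237). Next is the knob.

Emit:
carry_out:
  moves:
    - {"jaw": 0.093,"dx": 0.035,"dy": 0.006,"dz": 0.003,"yaw": 0}
    - {"jaw": 0.093,"dx": 0.055,"dy": 0.006,"dz": 0.003,"yaw": 0}
    - {"jaw": 0.093,"dx": 0.055,"dy": 0.006,"dz": 0.003,"yaw": 0}
    - {"jaw": 0.093,"dx": 0.055,"dy": 0.006,"dz": 0.003,"yaw": 0}
    - {"jaw": 0.093,"dx": 0.055,"dy": 0.006,"dz": 0.003,"yaw": 0}
    - {"jaw": 0.093,"dx": 0.055,"dy": 0.006,"dz": 0.002,"yaw": 0}
    - {"jaw": 0.093,"dx": 0,"dy": 0,"dz": 0,"yaw": 0}
    - {"jaw": 0.093,"dx": 0,"dy": 0,"dz": 0,"yaw": 0}

```text
t: 8.98
tool_pos: [0.5735, 0.2835, 0.1676]
orientation: [-2.22, -2.222, 0.005]
force: [0.8, -1.1, 0.1]
opening: 0.0932
gripper_force: 0.0
```

Run:
```python
from h import *
s=read_state(); print(s['t'],s['tool_pos'],s['opening'])
grab('wrist','w5')
p=proj('w5',(.573,.343,.03)); print(p)
for c in([(.021,.03)],[(.021,.0)]): print(c,fitc('w5',(.573,.343),c))
u,v=[int(x) for x in p]; u0,v0=max(u-70,0),max(v-70,0)
im=cv2.imread('pics/w5.png')[v0:v0+140,u0:u0+140]; print(u0,v0); cv2.imwrite('pics/w5c.png',cv2.resize(im,None,fx=4,fy=4,interpolation=cv2.INTER_CUBIC))
```

```text
8.975 [0.57351125 0.28349406 0.1675775 ] 0.09318715021664509
[255.29647952 113.52248042]
[(0.021, 0.03)] [ 0.5715  0.343  38.7502  8.8879]
[(0.021, 0.0)] [ 0.57    0.3405 24.0487  9.5491]
185 43
```

View pics/w5c.png

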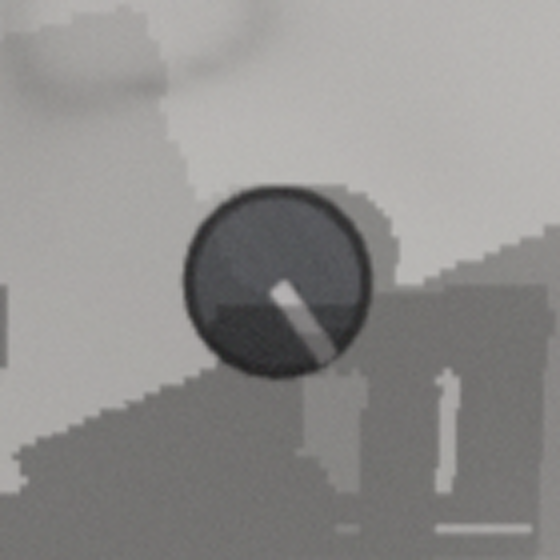

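The knob is centred at crop (278,282), with its rib running from (282,286) to (332,362), so it points about -1 rad in world terms. I'll refine that angle and the hob's yaw.

Run:
```python
from h import *
K5=lambda x,y:(x/4+185-.38,y/4+43-.38)
print('centre',atz('w5',K5(278,282),.029))
im=cv2.imread('pics/w5.png').min(2).astype(float)
# rib pixels: brighter than local black face, inside radius
c=atz('w5',K5(278,282),.03); best=[]
for k in np.arange(-1.4,-.6,.01):
    pr=[cv2.remap(im.astype(np.float32),*[np.array([[q]],np.float32) for q in proj('w5',(c[0]+r*np.cos(k)-w*np.sin(k),c[1]+r*np.sin(k)+w*np.cos(k),.033))],1)[0,0] for r in np.arange(.004,.017,.001) for w in(-.0007,0,.0007)]
    best.append((np.mean(pr),k))
best.sort(); print('rib',best[-3:], np.average([b[1] for b in best[-12:]],weights=[b[0] for b in best[-12:]]))
M=lambda x,y:(x/3.3+170-.35,y/3.3+110-.35)
s=atz('w4',M(268,235),.064);a=atz('w4',M(388,236),.055);b=atz('w4',M(445,237.5),.055)
print(s,a,b,[np.arctan2(d[1],d[0]) for d in (a-s,b-s,b-a)])
m3=lambda x,y:(x/2.2+130-.27,y/2.2+50-.27)
# hob yaw: recess-to-mark lines from far wrist view w0
print(np.arctan2(*(atz('wrist0',(245,201.5),.055)-atz('wrist0',(196,199),.055))[1::-1]))
print(read_state()['tool_pos'])
```

```text
centre [0.57196448 0.34329883 0.029     ]
rib [(np.float32(128.24194), np.float64(-0.9199999999999995)), (np.float32(128.30981), np.float64(-0.9399999999999995)), (np.float32(128.39067), np.float64(-0.9299999999999995))] -0.9449520847772087
[ 0.53875626 -0.02523034  0.064     ] [ 0.57226867 -0.02781427  0.055     ] [ 0.58824628 -0.02828865  0.055     ] [np.float64(-0.07695131663221873), np.float64(-0.06171792518557203), np.float64(-0.029681534345375595)]
-0.053276611674136234
[0.57392729 0.2829078  0.16822935]
```

Emit:
carry_out:
  moves:
    - {"jaw": 0.093,"dx": 0.0595,"dy": -0.0025,"dz": 0,"yaw": 0}
    - {"jaw": 0.08,"dx": 0,"dy": 0,"dz": 0.04,"yaw": 0.15}
    - {"jaw": 0.08,"dx": 0,"dy": 0,"dz": 0.045,"yaw": 0.15}
    - {"jaw": 0.08,"dx": 0,"dy": 0,"dz": 0.04,"yaw": 0.15}
    - {"jaw": 0.08,"dx": 0,"dy": 0,"dz": 0,"yaw": 0}
    - {"jaw": 0.08,"dx": 0,"dy": 0,"dz": 0.03,"yaw": 0}
    - {"jaw": 0.08,"dx": 0,"dy": 0,"dz": 0.0105,"yaw": 0}
    - {"jaw": 0.08,"dx": 0,"dy": 0,"dz": 0,"yaw": 0}

```text
t: 10.02
tool_pos: [0.5722, 0.343, 0.0048]
orientation: [2.66, 1.671, -0.0]
force: [-0.3, -0.1, 0.1]
opening: 0.0798
gripper_force: 0.0
```

Emit:
carry_out:
  moves:
    - {"jaw": 0.03,"dx": 0,"dy": 0,"dz": 0,"yaw": 0}
    - {"jaw": 0.03,"dx": 0,"dy": 0,"dz": 0,"yaw": 0}
    - {"jaw": 0.03,"dx": 0,"dy": 0,"dz": 0,"yaw": 0}
    - {"jaw": 0.03,"dx": 0,"dy": 0,"dz": 0,"yaw": 0}
    - {"jaw": 0.03,"dx": 0,"dy": 0,"dz": 0,"yaw": 0}
    - {"jaw": 0.03,"dx": 0,"dy": 0,"dz": 0,"yaw": 0}
  grip_force: 40

```text
t: 10.78
tool_pos: [0.5721, 0.3436, 0.0043]
orientation: [2.661, 1.67, 0.0]
force: [-0.3, 0.2, 1.9]
opening: 0.0411
gripper_force: 40.0
```

Emit:
carry_out:
  moves:
    - {"jaw": 0.03,"dx": 0,"dy": 0,"dz": -0.02,"yaw": 0}
    - {"jaw": 0.03,"dx": 0,"dy": 0,"dz": -0.045,"yaw": -0.15}
    - {"jaw": 0.03,"dx": 0,"dy": 0,"dz": -0.05,"yaw": -0.15}
    - {"jaw": 0.03,"dx": 0,"dy": 0,"dz": -0.05,"yaw": -0.15}
    - {"jaw": 0.03,"dx": 0,"dy": 0,"dz": 0,"yaw": 0}
    - {"jaw": 0.03,"dx": -0.03,"dy": -0.003,"dz": 0,"yaw": 0}
    - {"jaw": 0.03,"dx": -0.05,"dy": -0.005,"dz": 0,"yaw": 0}
    - {"jaw": 0.03,"dx": -0.055,"dy": -0.005,"dz": 0,"yaw": 0}

```text
t: 11.78
tool_pos: [0.5581, 0.2075, 0.1687]
orientation: [-2.221, -2.221, 0.001]
force: [1.0, -0.5, -0.2]
opening: 0.0414
gripper_force: 40.0
```

Emit:
carry_out:
  moves:
    - {"jaw": 0.03,"dx": -0.055,"dy": -0.005,"dz": 0,"yaw": 0}
    - {"jaw": 0.03,"dx": -0.055,"dy": -0.005,"dz": 0,"yaw": 0}
    - {"jaw": 0.03,"dx": -0.055,"dy": -0.005,"dz": 0,"yaw": 0}
    - {"jaw": 0.03,"dx": -0.045,"dy": -0.0035,"dz": 0,"yaw": 0}
    - {"jaw": 0.03,"dx": -0.0245,"dy": -0.002,"dz": 0,"yaw": 0}
    - {"jaw": 0.03,"dx": 0,"dy": 0,"dz": 0,"yaw": 0}
    - {"jaw": 0.03,"dx": 0,"dy": 0,"dz": 0,"yaw": 0}

```text
t: 12.65
tool_pos: [0.5383, -0.0254, 0.169]
orientation: [-2.222, -2.22, -0.0]
force: [-0.1, 0.4, -0.6]
opening: 0.0417
gripper_force: 40.0
```

Emit:
carry_out:
  moves:
    - {"jaw": 0.03,"dx": 0,"dy": 0,"dz": 0,"yaw": -0.15}
    - {"jaw": 0.03,"dx": 0,"dy": 0,"dz": 0,"yaw": -0.15}
    - {"jaw": 0.03,"dx": 0,"dy": 0,"dz": 0.02,"yaw": -0.155}
    - {"jaw": 0.03,"dx": 0,"dy": 0,"dz": 0.03,"yaw": 0}
    - {"jaw": 0.03,"dx": 0,"dy": 0,"dz": 0.02,"yaw": 0}
    - {"jaw": 0.03,"dx": 0,"dy": 0,"dz": 0,"yaw": 0}
    - {"jaw": 0.03,"dx": 0,"dy": 0,"dz": 0,"yaw": 0}

```text
t: 13.52
tool_pos: [0.539, -0.0253, 0.1]
orientation: [1.662, 2.665, 0.001]
force: [0.6, 0.8, -0.9]
opening: 0.0412
gripper_force: 40.0
```

Run:
```python
from h import *
s=read_state(); print(s['t'],s['tool_pos'],s['orientation'],s['force'],s['wrist_torque'],s['opening'])
for n in('wrist','side','scene'): grab(n,n+'6')
t=s['tool_pos']
def crop(n,w=80,z=None):
    u,v=[int(q) for q in proj(n,(t[0],t[1],t[2]+.02))]; print(n,u,v); im=cv2.imread('pics/'+n+'.png'); u0,v0=max(0,min(u-w//2,512-w)),max(0,min(v-w//2,384-w)); print(u0,v0)
    return cv2.resize(im[v0:v0+w,u0:u0+w],(390,390),interpolation=cv2.INTER_CUBIC)
cv2.imwrite('pics/c6.png',np.hstack([crop('wrist6',200),crop('side6',80)]))
```

```text
13.525 [ 0.5390415  -0.02530024  0.10004681] [1.66163319e+00 2.66531850e+00 6.98730021e-04] [ 0.63597855  0.79859598 -0.88324458] [ 0.03504254 -0.02271454 -0.02643072] 0.04117532721344071
wrist6 255 257
155 157
side6 264 183
224 143
```

View pics/c6.png

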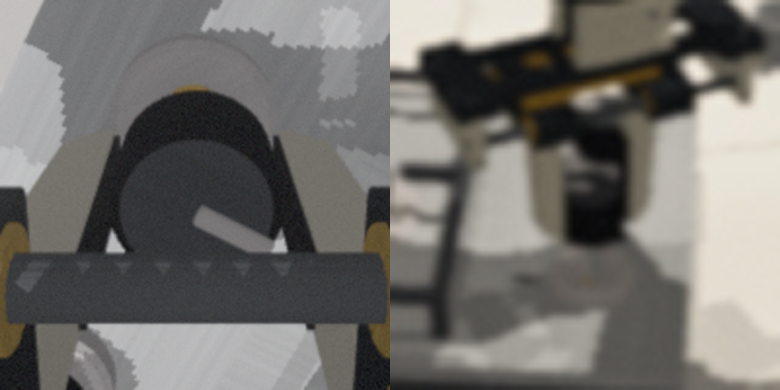

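The left panel shows the knob held over the ring, with its rib from (198,215) to (268,248). The right panel shows the knob upright above the tap. I'll check the held knob's centre and pointer angle numerically.

Run:
```python
from h import *
M=lambda x,y:(x/1.95+155-.25,y/1.95+157-.25)
for z in(.1257,.1287):
    a,b=atz('wrist6',M(201,216),z),atz('wrist6',M(268,246),z); print(a,b,np.arctan2(*(b-a)[1::-1]))
print(fitc('wrist6',(.539,-.0253),[(.021,.1257)],.005),fitc('wrist6',(.539,-.0253),[(.021,.1257),(.021,.0957)],.005))
print(fitc('wrist6',(.539,-.0253),[(.021,.0957)],.005))
im=cv2.imread('pics/wrist6.png').min(2).astype(np.float32)
for cx,cy in((.539,-.0253),(.539,-.0243)):
  best=[]
  for k in np.arange(-.5,.4,.01):
    P=np.array([proj('wrist6',(cx+r*np.cos(k)-w*np.sin(k),cy+r*np.sin(k)+w*np.cos(k),.1287)) for r in np.arange(.004,.016,.001) for w in(-.001,-.0005,0,.0005,.001)],np.float32)
    best.append((cv2.remap(im,P[:,:1].copy(),P[:,1:].copy(),1).mean(),k))
  best.sort(); print([(round(float(b[0]),1),round(b[1],2)) for b in best[-6:]])
```

```text
[ 0.54097509 -0.02656439  0.1257    ] [ 0.55880664 -0.02664077  0.1257    ] -0.004283112146493154
[ 0.54024242 -0.02513318  0.1287    ] [ 0.55769291 -0.02520792  0.1287    ] -0.004283112146493532
[ 0.535  -0.0203 14.8703  8.8758] [ 0.5395 -0.0263 24.8012 17.4219]
[ 0.5395 -0.0263 19.9496  7.7698]
[(118.2, np.float64(-0.05)), (118.2, np.float64(-0.06)), (118.2, np.float64(-0.1)), (118.3, np.float64(-0.07)), (118.3, np.float64(-0.08)), (118.3, np.float64(-0.09))]
[(118.1, np.float64(-0.19)), (118.1, np.float64(-0.14)), (118.2, np.float64(-0.15)), (118.2, np.float64(-0.18)), (118.2, np.float64(-0.16)), (118.2, np.float64(-0.17))]
```

Emit:
carry_out:
  moves:
    - {"jaw": 0.03,"dx": 0,"dy": 0,"dz": 0.007,"yaw": 0}
    - {"jaw": 0.03,"dx": 0,"dy": 0,"dz": 0.003,"yaw": 0}
    - {"jaw": 0.03,"dx": 0,"dy": 0,"dz": 0,"yaw": 0}
    - {"jaw": 0.03,"dx": 0,"dy": 0,"dz": 0,"yaw": 0}

```text
t: 14.18
tool_pos: [0.5385, -0.026, 0.0891]
orientation: [-1.663, -2.665, 0.0]
force: [0.3, -0.2, -1.1]
opening: 0.0413
gripper_force: 40.0
```

Emit:
carry_out:
  moves:
    - {"jaw": 0.03,"dx": 0,"dy": 0,"dz": 0.001,"yaw": 0}
    - {"jaw": 0.03,"dx": 0,"dy": 0,"dz": 0.001,"yaw": 0}
    - {"jaw": 0.03,"dx": 0,"dy": 0,"dz": 0,"yaw": 0}
    - {"jaw": 0.03,"dx": 0,"dy": 0,"dz": 0,"yaw": 0}

```text
t: 14.68
tool_pos: [0.5385, -0.026, 0.0871]
orientation: [-1.663, -2.665, 0.0]
force: [-0.8, -0.5, -0.6]
opening: 0.041
gripper_force: 40.0
```

Emit:
carry_out:
  moves:
    - {"jaw": 0.03,"dx": 0,"dy": 0,"dz": 0.002,"yaw": 0}
    - {"jaw": 0.03,"dx": 0,"dy": 0,"dz": 0.002,"yaw": 0}
    - {"jaw": 0.03,"dx": 0,"dy": 0,"dz": 0,"yaw": 0}
    - {"jaw": 0.03,"dx": 0,"dy": 0,"dz": 0,"yaw": 0}

```text
t: 15.18
tool_pos: [0.5385, -0.026, 0.0831]
orientation: [-1.663, -2.665, -0.0]
force: [-0.1, 0.4, -0.5]
opening: 0.0413
gripper_force: 40.0
```

Emit:
carry_out:
  moves:
    - {"jaw": 0.03,"dx": 0,"dy": 0,"dz": 0.002,"yaw": 0}
    - {"jaw": 0.03,"dx": 0,"dy": 0,"dz": 0.002,"yaw": 0}
    - {"jaw": 0.03,"dx": 0,"dy": 0,"dz": 0,"yaw": 0}
    - {"jaw": 0.03,"dx": 0,"dy": 0,"dz": 0,"yaw": 0}

```text
t: 15.68
tool_pos: [0.5385, -0.026, 0.0791]
orientation: [1.663, 2.665, 0.0]
force: [-1.0, -0.7, -1.5]
opening: 0.0412
gripper_force: 40.0
```

Emit:
carry_out:
  moves:
    - {"jaw": 0.03,"dx": 0,"dy": 0,"dz": 0.002,"yaw": 0}
    - {"jaw": 0.03,"dx": 0,"dy": 0,"dz": 0.001,"yaw": 0}
    - {"jaw": 0.03,"dx": 0,"dy": 0,"dz": 0,"yaw": 0}
    - {"jaw": 0.03,"dx": 0,"dy": 0,"dz": 0,"yaw": 0}

```text
t: 16.18
tool_pos: [0.5386, -0.026, 0.0762]
orientation: [1.663, 2.665, 0.0]
force: [-0.2, 0.1, 0.8]
opening: 0.0409
gripper_force: 40.0
```

```bash
python3 -c "
from h import *
s=read_state(); print(s['t'],s['tool_pos'],s['force'],s['wrist_torque'])"
```

```text
16.175 [ 0.53855028 -0.02595891  0.07622865] [-0.16197694  0.09460169  0.76150461] [0.06191795 0.09441508 0.02199984]
```

Emit:
carry_out:
  moves:
    - {"jaw": 0.03,"dx": 0,"dy": 0,"dz": 0.001,"yaw": 0}
    - {"jaw": 0.03,"dx": 0,"dy": 0,"dz": 0.001,"yaw": 0}
    - {"jaw": 0.03,"dx": 0,"dy": 0,"dz": 0,"yaw": 0}
    - {"jaw": 0.03,"dx": 0,"dy": 0,"dz": 0,"yaw": 0}
  grip_force: 50

```text
t: 16.68
tool_pos: [0.5387, -0.026, 0.0746]
orientation: [1.663, 2.665, 0.0]
force: [-3.1, 0.1, 5.9]
opening: 0.0414
gripper_force: 50.0
```

Emit:
carry_out:
  moves:
    - {"jaw": 0.03,"dx": 0,"dy": 0,"dz": 0.001,"yaw": 0}
    - {"jaw": 0.03,"dx": 0,"dy": 0,"dz": 0.001,"yaw": 0}
    - {"jaw": 0.03,"dx": 0,"dy": 0,"dz": 0,"yaw": 0}
    - {"jaw": 0.03,"dx": 0,"dy": 0,"dz": 0,"yaw": 0}

```text
t: 17.18
tool_pos: [0.5387, -0.0261, 0.0728]
orientation: [1.663, 2.665, 0.0]
force: [-3.7, 0.0, 6.4]
opening: 0.0411
gripper_force: 50.0
```

Emit:
carry_out:
  moves:
    - {"jaw": 0.03,"dx": 0,"dy": 0,"dz": 0.001,"yaw": 0}
    - {"jaw": 0.03,"dx": 0,"dy": 0,"dz": 0,"yaw": 0}
    - {"jaw": 0.03,"dx": 0,"dy": 0,"dz": 0,"yaw": 0}

```text
t: 17.55
tool_pos: [0.5388, -0.0261, 0.0719]
orientation: [1.663, 2.665, 0.0]
force: [-3.8, -0.3, 8.6]
opening: 0.041
gripper_force: 50.0
```

Emit:
carry_out:
  moves:
    - {"jaw": 0.03,"dx": 0,"dy": 0,"dz": 0.001,"yaw": 0}
    - {"jaw": 0.03,"dx": 0,"dy": 0,"dz": 0,"yaw": 0}
    - {"jaw": 0.03,"dx": 0,"dy": 0,"dz": 0,"yaw": 0}

```text
t: 17.92
tool_pos: [0.539, -0.0261, 0.0717]
orientation: [1.663, 2.665, 0.0]
force: [-6.7, 0.6, 15.3]
opening: 0.0407
gripper_force: 50.0
```

Emit:
carry_out:
  moves:
    - {"jaw": 0.03,"dx": 0,"dy": 0,"dz": 0,"yaw": 0}
    - {"jaw": 0.03,"dx": 0,"dy": 0,"dz": 0,"yaw": 0}
    - {"jaw": 0.03,"dx": 0,"dy": 0,"dz": 0,"yaw": 0}
    - {"jaw": 0.03,"dx": 0,"dy": 0,"dz": 0,"yaw": 0}
    - {"jaw": 0.03,"dx": 0,"dy": 0,"dz": 0,"yaw": 0}
    - {"jaw": 0.03,"dx": 0,"dy": 0,"dz": 0,"yaw": 0}

```text
t: 18.68
tool_pos: [0.539, -0.0261, 0.0718]
orientation: [1.663, 2.664, 0.0]
force: [-6.6, -0.2, 15.1]
opening: 0.0408
gripper_force: 50.0
```

Run:
```python
from h import *
s=read_state(); print(s['t'],s['tool_pos'],s['force'],s['wrist_torque'],s['opening'])
grab('wrist','w7')
im=cv2.imread('pics/w7.png').min(2).astype(np.float32); x,y,z=s['tool_pos']; best=[]
for k in np.arange(-.5,.5,.01):
    P=np.array([proj('w7',(x+r*np.cos(k)-w*np.sin(k),y+r*np.sin(k)+w*np.cos(k),z+.0287)) for r in np.arange(.004,.016,.001) for w in(-.001,0,.001)],np.float32)
    best.append((cv2.remap(im,P[:,:1].copy(),P[:,1:].copy(),1).mean(),k))
best.sort(); print([(round(float(b[0]),1),round(b[1],2)) for b in best[-6:]])
```

```text
18.675 [ 0.53900939 -0.0261165   0.07176279] [-6.59198713 -0.24419255 15.09988413] [ 0.08446974  1.23915018 -0.03027837] 0.04081385955158837
[(119.1, np.float64(-0.1)), (119.1, np.float64(-0.05)), (119.3, np.float64(-0.06)), (119.3, np.float64(-0.09)), (119.3, np.float64(-0.07)), (119.3, np.float64(-0.08))]
```

```bash
python3 -c "
from plant import close_job; print(close_job())"
```

```text
the job is handed in; nothing more can be done
None
```

The bezel is seated flange up and the knob is home on the stem with its pointer at the off mark; I handed the job in at about 18.7 s while still holding the knob against its stop at about 15 N, with no sign that the tap turned (wrist twist 0.03 N m, under its 0.1 N m friction), though I didn't look at the other items again at the end.

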